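Open the bench feed valve by exactly one turn

ROBOT

A 7-joint arm with a two-finger parallel gripper is mounted at the origin on a cart in front of the work surface, level with it; the furniture and walls round the work are solid. World frame = base frame: x ahead of the robot, y to its left, z up, the work surface at z = 0. Lengths are in m, angles in rad, forces in N, time in s.
With the tool pointing down it reaches from about 0.4 to 0.925 m from the base axis. Payload 5.6 kg.
Tool frame: the origin (TCP) lies at the very end of the fingers, on their centre line; the grasp point (between the pads) lies 19 mm behind it; z points along the fingers, y is the line along which they close (so a half turn about z gives the same grasp; the last joint's range is limited). The gripper opens to 85 mm and grips with 20 to 120 N. Pads are 22 mm wide; open, the fingers measure 114 mm over their backs; the gripper's body (76 mm by 85 mm) begins 54 mm behind the grasp point. The pads swing forward as they close: fully open they stand 13 mm farther back than shut.
Start: joints at [-1.31, 0.468, -0.012, 1.603, 0.006, 1.071, -0.056], TCP at [0.194, 0.62, 0.231] pointing down, gripper open.
Joint ranges: [-2.53, 2.53], [-0.31, 2.02], [-1.57, 1.55], [0.28, 2.44], [-1.29, 4.43], [0.15, 1.84], [-2.92, 2.92]. Speed limits (rad/s): [2.57, 2.57, 3.14, 3.14, 3.14, 3.14, 3.14].

INTERFACE

Orientations are given as a unit quaternion [x, y, z, w].
In Python, from bench import readout, optics, order gives the robot as it stands.
- The arm moves only by the tool arm_command, never from a script. Its argument "targets" is a list of rows, each an object of numbers: "jaw": the opening, from 0 (shut) to 1 (fully open); "dx", "dy", "dz": the shift along the tool's x, y, z in cm; "wx", "wy", "wz": the turn, a rotation vector about the tool's x, y, z in rad. In form: [{"jaw": .., "dx": .., "dy": .., "dz": .., "wx": .., "wy": .., "wz": ..}, ...]. A call has 1 to 5 rows; each row shifts and turns the commanded pose from where the row before left it, along the tool's axes as they then stand; what a row does not reach is not made up. A row lasts 1/8 s, in which the tool goes at most 62.5 mm and 10.7 degrees, less where a joint would pass 70% of its speed; a pose out of reach is approached as far as the arm can. A call with a gripper value outside its range is refused whole. The fingers move at their own pace and stop on an object; "squeeze" is the grip in N (left out, the last holds). Time passes only in rows, so rows that do not move let the fingers close. It gives the time, the measured TCP pose, the force, the opening and the grip force at its end, in the units of the state.
- readout.observe(): the state, without advancing time (a new reading comes with each control period).
- optics.capture(name): name is "scene" or "top"; returns a dict with "frame" (420x560x3 uint8, red, green, blue), "vertical_fov" (degrees; the focal length in pixels is half the picture's height over the tangent of half this angle, whatever the lens; pixels are square), "cx", "cy" (the principal point, pixels), "pose" (4x4, takes a point from camera to world coordinates). Camera axes: x right, y down, z forward; pixel columns grow to the right and rows downward; lengths in m; the calibration is good to about 2 mm. A picture is of the moment at which its call begins. There is no depth.
- order.job_done(): hands the job in; it is judged then, once.
The state is a dict: "time": time; "joint_positions": joint angles; "joint_vel": joint speeds; "effort": joint torques, N m; "position": TCP position; "tcp_rot": TCP orientation; "wrist_force": force on the tool from outside, world axes, zero at the start; "torque": the same for the moment, N m; "finger_gap": finger opening in m; "gripper_force": force on a finger pad.
Only numpy, scipy, OpenCV 4.12 (cv2) and the standard library are available. Lean on these libraries where they do the work, as an engineer would, in place of code of your own. Each camera call takes 0.05 s, during which the arm holds its last target. There are 200 camera calls.

TASK

Open the feed valve on the worktop by exactly one full turn: with the outside of the fingers, push its hand wheel round anticlockwise (seen from above) by the upright black handle until the handle stands over the fixed pointer again, where it began. Push gently and never take the handle between the fingers, do not turn the wheel clockwise first or run well past the pointer, take the fingers away, and leave the bottle, the beaker and the roll of tape where they stand.

Things in the scene. Friction and masses are not known exactly. Their poses are not given: they have to be found in the camera images.
- valve: the feed valve, fixed on the worktop: square aluminium foot plate 110 x 110 mm, steel body, two brass hose barbs along its own y axis (79 mm to each side). Origin: centre of the plate's underside, on the wheel's vertical axis; z up. On it a grey three-spoked hand wheel, 125 mm across; rim's top 99.5 mm, hub's top 106 mm above the worktop. A microscope, stage 0.19 m high, stands on its left (+y)
- pointer_tip (a point): free end of the fixed flat dark steel pointer arm (10 mm wide, top 74 mm above the worktop) that sticks out level under the wheel along the valve's own -x axis; 86 mm from the wheel's axis, 24 mm outside the rim. The handle stands over this arm at the start and after one turn
- wheel (a joint): turn of the hand wheel about the valve's vertical axis, rad; 0 at the start (handle above the pointer), grows anticlockwise seen from above, 6.283 after one full turn; it turns freely through several turns both ways with no stop. Its stiff packing (about 0.22 N m, roughly 4 N at the handle) keeps it where it is left; there is no spring
- handle: the upright round black handle on the end of one spoke, 20 mm in diameter, 50 mm tall, 56 mm from the wheel's axis; it stands on the rim and turns with the wheel; its sleeve also spins loosely about its own pin. Origin: centre of its foot, 100 mm above the worktop; its top is 150 mm above the worktop; z up
- bottle: loose lab bottle with blue screw cap, diameter 70 mm, 141 mm tall; origin at the centre of its underside; must stay where it is
- beaker: loose clear beaker, 71 x 76 mm, 96 mm tall; origin at the centre of its underside; must stay where it is
- tape: loose roll of adhesive tape lying flat, 104 mm across, 25 mm high; origin at the centre of its underside; must stay where it is

How it is judged:
By the outcome, as a careful person would: the job done as asked, in the order asked, and still so for the second after the job is handed in, with the robot touching nothing.
It also fails if it takes over 64 s, if anything falls off the work surface, if the arm or the gripper's body presses on something with over 40 N, if the wrist force passes 120 N, or if a joint passes its speed limit or range.

## Working session

There is one attempt and no reset: what is moved stays moved. The work goes in short steps, Python scripts to look and compute and a tool call to move; the robot and the scene stay as the last step left them, time stands still between calls to the robot, and variables do not carry over. Pictures are saved under pics/ and viewed, at most 10 in all, crops included, and the job is handed in when it is done.

Besides the shell and the picture viewer there is one more tool, called after "Emit:" as name(argument=value, ...), one argument or row to a line, values as JSON. arm_command: Moves the arm, as the interface text tells. Its arguments: {"type":"object","properties":{"targets":{"type":"array","items":{"type":"object","properties":{"jaw":{"type":"number"},"dx":{"type":"number"},"dy":{"type":"number"},"dz":{"type":"number"},"wx":{"type":"number"},"wy":{"type":"number"},"wz":{"type":"number"}}}},"squeeze":{"type":"number"}},"required":["targets"]}

```bash
mkdir -p pics
cat > h.py <<'E'
import numpy as np, cv2
from bench import readout, optics, order
def snap(n,fn):
    c=optics.capture(n); cv2.imwrite('pics/'+fn,c['frame'][:,:,::-1]); np.savez('pics/'+fn+'.npz',**c); return c
def ray(c,u,v,z):
    f=c['frame'].shape[0]/2/np.tan(np.radians(c['vertical_fov'])/2); P=c['pose']
    d=P[:3,:3]@np.array([(u-c['cx'])/f,(v-c['cy'])/f,1]); o=P[:3,3]
    return o+d*(z-o[2])/d[2]
def proj(c,p):
    f=c['frame'].shape[0]/2/np.tan(np.radians(c['vertical_fov'])/2); P=c['pose']
    q=P[:3,:3].T@(np.array(p)-P[:3,3]); return q[0]/q[2]*f+c['cx'],q[1]/q[2]*f+c['cy']
E
python3 - <<'E'
from h import *
for n in('scene','top'):
    c=snap(n,n+'0.png'); print(n,c['vertical_fov'],c['cx'],c['cy'],c['pose'].round(3).tolist())
s=readout.observe(); print(s)
E
```

```text
scene 48.41271322333532 289.5943427791966 208.5364575111001 [[-0.561, -0.73, 0.391, 0.202], [-0.828, 0.489, -0.275, -0.056], [0.01, -0.478, -0.878, 0.881], [0.0, 0.0, 0.0, 1.0]]
top 45.33408312543009 283.5106062882829 205.1993177815291 [[-0.012, -0.978, 0.209, 0.331], [-1.0, 0.011, -0.006, -0.291], [0.004, -0.209, -0.978, 1.047], [0.0, 0.0, 0.0, 1.0]]
{'time': 0.1, 'joint_positions': array([-1.31000014,  0.46828206, -0.01161406,  1.60354152,  0.00599913,
        1.07139595, -0.05629641]), 'joint_vel': array([-1.30308932e-03, -6.07487999e-04,  1.43769741e-03, -2.93590017e-03,
       -3.25331129e-05, -8.11249340e-04,  1.64397898e-04]), 'effort': array([ 7.61885858e-04, -5.33511472e+01,  2.12916895e-02, -2.51964086e+01,
        1.14453482e-02,  4.25738428e-03,  1.16976236e-05]), 'position': array([0.19434916, 0.61973547, 0.23043403]), 'tcp_rot': array([ 1.51339894e-01,  9.88481463e-01, -7.93408980e-04, -6.61024665e-05]), 'wrist_force': array([-0.98761647,  0.87906454, -0.28679193]), 'torque': array([0.00563033, 0.03562372, 0.0178922 ]), 'gripper_force': 0.0, 'finger_gap': 0.08555697731356747}
```

View pics/top0.png

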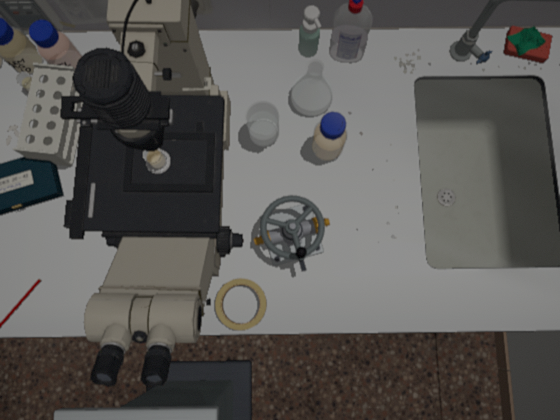

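View pics/scene0.png

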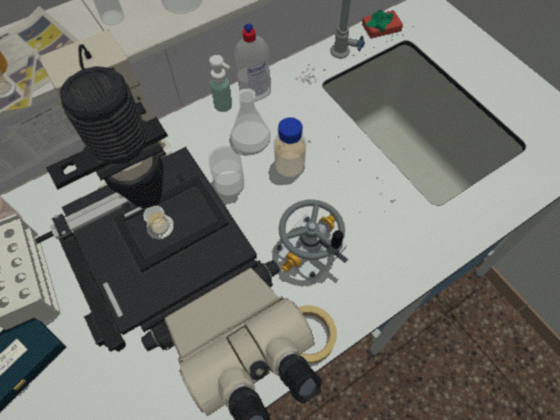

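Top view: hand wheel hub near (292,228), black handle near (301,252), pointer below it, bottle (331,130), beaker (263,125), tape (241,304), microscope to the left. I'll enlarge the valve in both views.

Run:
```python
from h import *
t=cv2.imread('pics/top0.png')[180:290,240:350]; s=cv2.imread('pics/scene0.png')[190:300,260:370]
cv2.imwrite('pics/crop.png',np.hstack([cv2.resize(i,None,fx=3.6,fy=3.6,interpolation=cv2.INTER_CUBIC) for i in(t,s)]))
ct=np.load('pics/top0.png.npz');cs=np.load('pics/scene0.png.npz')
for n,c,u,v,z in [('hub',ct,292,228,.106),('hub',cs,312,227,.106),('hand',ct,301,252,.15),('hand',cs,337,238,.15),('ptr',ct,303,268,.074),('cap',ct,332,124,.141),('cap',cs,290,130,.141),('tape',ct,241,304,.025),('beaker',ct,263,112,.096),('mic edge',ct,220,235,.19),('knob',ct,240,240,.1),('benchedge',ct,300,331,0)]: print(n,ray(c,u,v,z).round(4))
```

```text
hub [ 0.4877 -0.3119  0.106 ]
hub [ 0.4912 -0.3113  0.106 ]
hand [ 0.4367 -0.3263  0.15  ]
hand [ 0.4335 -0.3204  0.15  ]
ptr [ 0.4147 -0.3326  0.074 ]
cap [ 0.682  -0.3905  0.141 ]
cap [ 0.6773 -0.388   0.141 ]
tape [ 0.3488 -0.2096  0.025 ]
beaker [ 0.7264 -0.2574  0.096 ]
mic edge [ 0.4629 -0.1859  0.19  ]
knob [ 0.4667 -0.213   0.1   ]
benchedge [ 0.2943 -0.3272  0.    ]
```

View pics/crop.png

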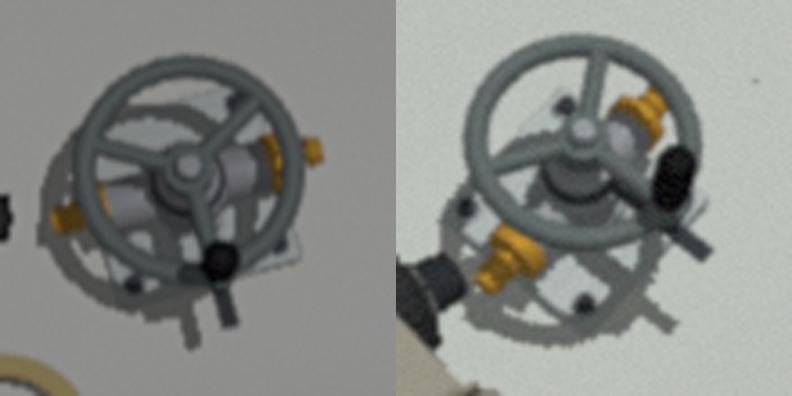

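```bash
cat >> h.py <<'E'
def tri(a,b):
    A=[];B=[]
    for c,u,v in(a,b):
        p=ray(c,u,v,0); o=c['pose'][:3,3]; d=(p-o)/np.linalg.norm(p-o); M=np.eye(3)-np.outer(d,d); A.append(M);B.append(M@o)
    x=np.linalg.lstsq(np.vstack(A),np.hstack(B),rcond=None)[0]; return x
E
python3 - <<'E'
from h import *
t=np.load('pics/top0.png.npz');s=np.load('pics/scene0.png.npz')
print('hub',ray(t,292.8,226.1,.106),ray(s,311.7,226.1,.106))
print('ptr',ray(t,304.2,270.3,.074),ray(s,345.8,260.8,.074))
print('hand',ray(t,301.7,250.8,.15),ray(s,337.8,234.4,.15))
print('scope top',tri((t,105,72),(s,97,92)))
print('eyepiece L',tri((t,105,372),(s,250,410)),'R',tri((t,158,370),(s,305,382)))
print('stage corner',tri((t,222,97),(s,190,151)),tri((t,220,233),(s,255,258)))
print('knob',tri((t,240,240),(s,277,271)))
for z in(.2,.3,.4): print(ray(t,203,305,z))
E
```

```text
hub [ 0.4912858  -0.31343256  0.106     ] [ 0.49299323 -0.31195572  0.106     ]
ptr [ 0.41023211 -0.33479768  0.074     ] [ 0.41117709 -0.33348252  0.074     ]
hand [ 0.4388359  -0.32758372  0.15      ] [ 0.43821646 -0.32566642  0.15      ]
scope top [ 0.61414415 -0.0835097   0.49089212]
eyepiece L [ 0.25964277 -0.05464021  0.35052248] R [ 0.25564043 -0.11970623  0.32224885]
stage corner [ 0.71621334 -0.18828008  0.18306848] [ 0.47190714 -0.18165064  0.16775398]
knob [ 0.46651287 -0.21335483  0.08066569]
[ 0.3449593 -0.1607846  0.2      ]
[ 0.34335287 -0.1761139   0.3       ]
[ 0.34174645 -0.1914432   0.4       ]
```

Emit:
arm_command(
  targets=[
    {"jaw": 0,"dz": -5},
    {"jaw": 0,"dz": -5,"dy": -2},
    {"jaw": 0,"dz": -5,"dy": -3},
    {"jaw": 0,"dz": -5,"dy": -3},
    {"jaw": 0,"dz": -5,"dy": -3},
  ],
)

```text
invalid input
```

Emit:
arm_command(
  targets=[
    {"jaw": 0,"dz": -4,"dy": -3},
    {"jaw": 0,"dz": -3,"dy": -3},
    {"jaw": 0,"dz": -2,"wz": -0.1},
    {"jaw": 0,"wz": -0.1},
    {"jaw": 0,"wz": -0.104},
  ],
)

```text
invalid input
```

Emit:
arm_command(
  targets=[
    {"jaw": 0,"dx": 0,"dy": 0,"dz": -5,"wx": 0,"wy": 0,"wz": 0},
    {"jaw": 0,"dx": 0,"dy": -2,"dz": -5,"wx": 0,"wy": 0,"wz": 0},
    {"jaw": 0,"dx": 0,"dy": -3,"dz": -5,"wx": 0,"wy": 0,"wz": 0},
    {"jaw": 0,"dx": 0,"dy": -3,"dz": -5,"wx": 0,"wy": 0,"wz": 0},
    {"jaw": 0,"dx": 0,"dy": -3,"dz": -5,"wx": 0,"wy": 0,"wz": 0},
  ],
)

```text
time: 0.72
position: [0.1612, 0.514, 0.4825]
tcp_rot: [0.151, 0.988, -0.0, -0.0]
wrist_force: [-0.8, 0.7, 0.3]
finger_gap: 0.0
gripper_force: 0.0
```

Emit:
arm_command(
  targets=[
    {"jaw": 0,"dx": 0,"dy": -3,"dz": -4,"wx": 0,"wy": 0,"wz": -0.1},
    {"jaw": 0,"dx": 0,"dy": -2,"dz": -3,"wx": 0,"wy": 0,"wz": -0.1},
    {"jaw": 0,"dx": 0,"dy": 0,"dz": -2,"wx": 0,"wy": 0,"wz": -0.104},
    {"jaw": 0,"dx": 0,"dy": 0,"dz": 0,"wx": 0,"wy": 0,"wz": 0},
  ],
)

```text
time: 1.23
position: [0.1486, 0.4671, 0.5724]
tcp_rot: [0.001, 1.0, 0.001, 0.0]
wrist_force: [0.3, -0.2, -0.5]
finger_gap: -0.0
gripper_force: 0.0
```

Emit:
arm_command(
  targets=[
    {"jaw": 0,"dx": -5,"dy": -3,"dz": 0,"wx": 0,"wy": 0,"wz": 0},
    {"jaw": 0,"dx": -5,"dy": -3,"dz": 0,"wx": 0,"wy": 0,"wz": 0},
    {"jaw": 0,"dx": -5,"dy": -4,"dz": 0,"wx": 0,"wy": 0,"wz": 0},
    {"jaw": 0,"dx": -4,"dy": -4,"dz": 0,"wx": 0,"wy": 0,"wz": 0},
    {"jaw": 0,"dx": -3,"dy": -5,"dz": 0,"wx": 0,"wy": 0,"wz": 0},
  ],
)

```text
time: 1.85
position: [0.3686, 0.2768, 0.5689]
tcp_rot: [0.001, 1.0, -0.001, -0.001]
wrist_force: [1.2, 0.7, 0.2]
finger_gap: -0.0002
gripper_force: 0.0
```

Emit:
arm_command(
  targets=[
    {"jaw": 0,"dx": -3,"dy": -5,"dz": 0,"wx": 0,"wy": 0,"wz": 0},
    {"jaw": 0,"dx": -3,"dy": -5,"dz": 0,"wx": 0,"wy": 0,"wz": 0},
    {"jaw": 0,"dx": -1,"dy": -6,"dz": 0,"wx": 0,"wy": 0,"wz": 0},
    {"jaw": 0,"dx": 0,"dy": -6,"dz": 0,"wx": 0,"wy": 0,"wz": 0},
    {"jaw": 0,"dx": 0,"dy": -6,"dz": 0,"wx": 0,"wy": 0,"wz": 0},
  ],
)

```text
time: 2.48
position: [0.4371, -0.0038, 0.5696]
tcp_rot: [0.001, 1.0, -0.0, -0.001]
wrist_force: [0.8, -1.1, 0.2]
finger_gap: 0.0002
gripper_force: 0.0
```

Emit:
arm_command(
  targets=[
    {"jaw": 0,"dx": 0,"dy": -6,"dz": 0,"wx": 0,"wy": 0,"wz": 0},
    {"jaw": 0,"dx": 0,"dy": -6,"dz": 0,"wx": 0,"wy": 0,"wz": 0},
    {"jaw": 0,"dx": 0,"dy": -6,"dz": 0,"wx": 0,"wy": 0,"wz": 0},
    {"jaw": 0,"dx": 0,"dy": -6,"dz": 0,"wx": 0,"wy": 0,"wz": 0},
    {"jaw": 0,"dx": 0.5,"dy": -5,"dz": 0,"wx": 0,"wy": 0,"wz": 0},
  ],
)

```text
time: 3.1
position: [0.4319, -0.2936, 0.57]
tcp_rot: [0.001, 1.0, 0.0, -0.001]
wrist_force: [0.8, 0.2, -0.4]
finger_gap: -0.0001
gripper_force: 0.0
```

Emit:
arm_command(
  targets=[
    {"jaw": 0,"dx": 0,"dy": 0,"dz": 6,"wx": 0,"wy": 0,"wz": 0},
    {"jaw": 0,"dx": 0,"dy": 0,"dz": 6,"wx": 0,"wy": 0,"wz": 0},
    {"jaw": 0,"dx": 0,"dy": 0,"dz": 6,"wx": 0,"wy": 0,"wz": 0},
    {"jaw": 0,"dx": 0,"dy": 0,"dz": 6,"wx": 0,"wy": 0,"wz": 0},
    {"jaw": 0,"dx": 0,"dy": 0,"dz": 4,"wx": 0,"wy": 0,"wz": 0},
  ],
)

```text
time: 3.72
position: [0.4306, -0.2906, 0.2872]
tcp_rot: [0.001, 1.0, 0.001, -0.002]
wrist_force: [0.1, -1.2, -0.6]
finger_gap: 0.0001
gripper_force: 0.0
```

Run:
```python
from h import *
a=snap('scene','s1.png');b=snap('top','t1.png')
cv2.imwrite('pics/v1.png',cv2.resize(np.hstack([a['frame'],b['frame']])[:,:,::-1],(800,300)))
s=readout.observe();print(s['joint_positions'].round(2),s['position'],s['wrist_force'])
```

```text
[-0.32  0.27  1.02  1.9  -0.25  1.12  2.37] [ 0.42942679 -0.28981793  0.28638887] [0.39046013 0.22336728 0.47760434]
```

View pics/v1.png

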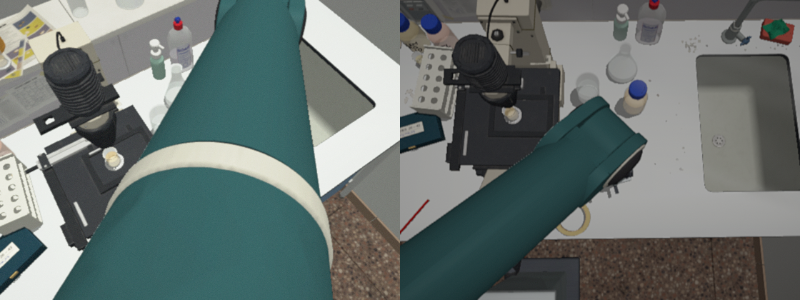

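The picture shows the forearm coming across from the left over the microscope head (the elbow drifted left, j3≈1, j7 near its limit). I'll turn the tool to unwind it.

Emit:
arm_command(
  targets=[
    {"jaw": 0,"dx": 0,"dy": 0,"dz": -5,"wx": 0,"wy": 0,"wz": 0.18},
    {"jaw": 0,"dx": 0,"dy": 0,"dz": -5,"wx": 0,"wy": 0,"wz": 0.18},
    {"jaw": 0,"dx": 0,"dy": 0,"dz": -5,"wx": 0,"wy": 0,"wz": 0.18},
    {"jaw": 0,"dx": 0,"dy": 0,"dz": 0,"wx": 0,"wy": 0,"wz": 0.18},
    {"jaw": 0,"dx": 0,"dy": 0,"dz": 0,"wx": 0,"wy": 0,"wz": 0.18},
  ],
)

```text
time: 4.45
position: [0.4325, -0.2925, 0.443]
tcp_rot: [0.438, 0.899, 0.0, 0.001]
wrist_force: [0.4, -0.7, -0.1]
finger_gap: 0.0001
gripper_force: 0.0
```

Emit:
arm_command(
  targets=[
    {"jaw": 0,"dx": 0,"dy": 0,"dz": 0,"wx": 0,"wy": 0,"wz": 0.18},
    {"jaw": 0,"dx": 0,"dy": 0,"dz": 0,"wx": 0,"wy": 0,"wz": 0.18},
    {"jaw": 0,"dx": 0,"dy": 0,"dz": 0,"wx": 0,"wy": 0,"wz": 0.18},
    {"jaw": 0,"dx": 0,"dy": 0,"dz": 0,"wx": 0,"wy": 0,"wz": 0.18},
    {"jaw": 0,"dx": 0,"dy": 0,"dz": 0,"wx": 0,"wy": 0,"wz": 0.18},
  ],
)

```text
time: 5.08
position: [0.4324, -0.2922, 0.4424]
tcp_rot: [0.786, 0.619, 0.0, 0.0]
wrist_force: [-0.4, -0.6, 0.1]
finger_gap: 0.0002
gripper_force: 0.0
```

Run:
```python
from h import *
s=readout.observe();print(s['joint_positions'].round(2),s['position'],s['tcp_rot'].round(3))
```

```text
[-0.67  0.25  1.48  1.67 -0.26  1.45  0.6 ] [ 0.43237697 -0.29221082  0.44239647] [0.786 0.619 0.    0.   ]
```

```bash
cat > kin.py <<'E'
import numpy as np, itertools
from scipy.spatial.transform import Rotation as R
from scipy.optimize import least_squares
D=[([-1.31,.46828,-.01161,1.60354,.006,1.0714,-.0563],[.19435,.61974,.23043],[.15134,.98848,-.0008,0]),
([-.32,.27,1.02,1.9,-.25,1.12,2.37],[.42943,-.28982,.28639],[0.001,1,0.001,-.002]),
([-.67,.25,1.48,1.67,-.26,1.45,.6],[.43238,-.29221,.4424],[.786,.619,0,0])]
def fk(q,p,s,full=False):
    z=lambda a:R.from_euler('z',a);y=lambda a:R.from_euler('y',a)
    h,L1,e1,L2,e2,Lt,e3=p; r=z(s[0]*q[0]);x=np.array([0,0,h]);pts=[x]
    r=r*y(q[1]);x=x+r.apply([0,0,L1]);pts.append(x);r=r*z(s[1]*q[2]);x=x+r.apply([e1,0,0]);r=r*y(q[3]);x=x+r.apply([e3,0,L2*.5]);pts.append(x);x=x+r.apply([0,0,L2*.5])
    r=r*z(s[2]*q[4]);pts.append(x);r=r*y(q[5]);x=x+r.apply([e2,0,0]);pts.append(x);x=x+r.apply([0,0,Lt]);r=r*z(s[3]*q[6]);pts.append(x)
    return (x,r,pts) if full else (x,r)
if __name__=='__main__':
  for s in itertools.product([-1,1],repeat=4):
    f=lambda p:np.concatenate([fk(q,p,s)[0]-x for q,x,_ in D]+[.01*np.array(p)*.1])
    o=least_squares(f,[.3,.3,0.0,.35,.0,.3,0])
    rel=[(fk(q,o.x,s)[1].inv()*R.from_quat(t)).as_rotvec().round(2).tolist() for q,_,t in D]
    if o.cost<1e-3: print(s,o.cost,o.x.round(3),rel)
E
python3 kin.py
```

```text
(-1, -1, -1, -1) 0.0005749091925723709 [ 1.181  0.424  0.028  0.451 -0.019  1.136 -0.041] [[0.0, -0.0, 1.57], [0.01, -0.0, 1.58], [0.01, 0.0, 1.57]]
(-1, -1, -1, 1) 0.0005749091925723709 [ 1.181  0.424  0.028  0.451 -0.019  1.136 -0.041] [[0.0, -0.0, 1.68], [0.01, 0.0, 3.12], [0.01, -0.0, 0.37]]
(-1, -1, 1, -1) 0.0006568551771169011 [ 0.052  0.455  0.017  0.487  0.001 -0.009 -0.003] [[0.01, -0.01, 1.57], [0.01, -0.52, 1.76], [-0.56, 0.11, 1.59]]
(-1, -1, 1, 1) 0.0006568551771169011 [ 0.052  0.455  0.017  0.487  0.001 -0.009 -0.003] [[0.01, -0.01, 1.68], [-0.47, 0.47, -2.87], [-0.36, 0.36, 0.42]]
```

```bash
cat > sim.py <<'E'
from kin import *
p=[.36,.424,.028,.451,-.019,.315,-.041];s=(-1,)*4
def J(q):
    x0,r0=fk(q,p,s);C=[]
    for i in range(7):
        d=np.array(q,float);d[i]+=1e-5;x,r=fk(d,p,s);C.append(np.r_[(x-x0),(r*r0.inv()).as_rotvec()]/1e-5)
    return np.array(C).T
def go(q,dx,rot,n=20):
    q=np.array(q,float);M=[q]
    for _ in range(n): q=q+np.linalg.pinv(J(q))@(np.r_[dx,0,0,rot]/n); M.append(q)
    return q,np.array(M)
if __name__=='__main__':
    q=D[1][0]; q1,_=go(q,[0,0,.156],-1.8); print('pred',q1.round(2),'meas',D[2][0])
    q=D[0][0]
    for d,w in(([-.046,-.152,.342],.304),([.22,-.19,0],0),([.07,-.28,0],0),([-.005,-.29,0],0),([0,0,-.283],0)): q,_=go(q,d,w); print(q.round(2))
    print('meas',D[1][0])
E
python3 sim.py
```

```text
pred [-0.66  0.32  1.51  1.65 -0.33  1.48  0.65] meas [-0.67, 0.25, 1.48, 1.67, -0.26, 1.45, 0.6]
[-1.29 -0.   -0.04  1.44  0.    1.71  0.24]
[-1.04 -0.14  0.29  1.57  0.04  1.71  0.83]
[-0.87 -0.29  0.66  1.64  0.18  1.73  1.37]
[-0.96 -0.19  1.4   1.45  0.19  1.72  2.04]
[-1.14 -0.24  1.66  2.03  0.28  1.1   1.97]
meas [-0.32, 0.27, 1.02, 1.9, -0.25, 1.12, 2.37]
```

```bash
cat > opt.py <<'E'
from sim import *
lo=np.array([-2.53,-.31,-1.57,.28,-1.29,.15,-2.92]);hi=np.array([2.53,2.02,1.55,2.44,4.43,1.84,2.92])
q0=D[2][0]; c=np.array([.492,-.3127])
for psi in(-.6,0,.6,1.2,1.57,1.8,2.2):
    q,M=go(q0,[0,0,0],psi); A=[M]; q,M=go(q,[0,0,-.312],0);A.append(M); qa=q
    th=np.radians(167+np.arange(0,361,7.5)); P=c+.056*np.c_[np.cos(th),np.sin(th)]
    for d in np.diff(P,axis=0): q,M=go(q,[*d,0],0,2);A.append(M)
    A=np.vstack(A); print(psi,qa.round(2),'end',q.round(2),'margin',(A-lo).min(0).round(2),(hi-A).min(0).round(2))
    x,r,pts=fk(qa,p,s,True); print('   elbow',pts[1].round(2),'mid',pts[2].round(2),'wrist',pts[3].round(2))
E
python3 opt.py
```

```text
-0.6 [-0.35  0.64  1.14  2.07 -0.75  0.92  0.37] end [-0.34  0.64  1.13  2.08 -0.75  0.91  0.37] margin [1.84 0.56 2.6  1.39 0.49 0.76 3.04] [ 2.67  1.21 -0.07  0.35  4.69  0.35  2.32]
   elbow [0.24 0.09 0.7 ] mid [ 0.35 -0.11  0.58] wrist [ 0.41 -0.28  0.44]
0 [-0.27  0.57  1.04  2.07 -0.66  0.87  0.91] end [-0.27  0.57  1.04  2.07 -0.66  0.87  0.91] margin [1.86 0.56 2.51 1.39 0.57 0.72 3.52] [2.61 1.26 0.07 0.35 4.69 0.39 1.95]
   elbow [0.22 0.06 0.72] mid [ 0.34 -0.12  0.59] wrist [ 0.41 -0.28  0.44]
0.6 [-0.23  0.54  0.98  2.07 -0.61  0.86  1.47] end [-0.23  0.54  0.98  2.07 -0.61  0.85  1.47] margin [1.86 0.48 2.46 1.39 0.62 0.7  3.52] [2.58 1.29 0.07 0.36 4.61 0.39 1.39]
   elbow [0.21 0.05 0.72] mid [ 0.34 -0.13  0.59] wrist [ 0.41 -0.28  0.44]
1.2 [-0.19  0.52  0.94  2.07 -0.57  0.85  2.03] end [-0.19  0.52  0.94  2.07 -0.57  0.84  2.03] margin [1.86 0.45 2.42 1.38 0.66 0.69 3.52] [2.55 1.31 0.07 0.36 4.57 0.39 0.82]
   elbow [0.21 0.04 0.73] mid [ 0.33 -0.14  0.6 ] wrist [ 0.41 -0.28  0.44]
1.57 [-0.17  0.5   0.91  2.06 -0.54  0.84  2.38] end [-0.18  0.5   0.91  2.07 -0.54  0.84  2.38] margin [1.86 0.44 2.39 1.38 0.68 0.68 3.52] [2.53 1.32 0.07 0.36 4.55 0.39 0.47]
   elbow [0.2  0.04 0.73] mid [ 0.33 -0.14  0.6 ] wrist [ 0.41 -0.28  0.44]
1.8 [-0.16  0.5   0.9   2.06 -0.53  0.84  2.6 ] end [-0.17  0.5   0.9   2.07 -0.53  0.84  2.6 ] margin [1.86 0.43 2.38 1.38 0.69 0.68 3.52] [2.53 1.32 0.07 0.36 4.55 0.39 0.25]
   elbow [0.2  0.03 0.73] mid [ 0.33 -0.14  0.6 ] wrist [ 0.41 -0.28  0.44]
2.2 [-0.15  0.49  0.88  2.06 -0.5   0.83  2.98] end [-0.15  0.49  0.88  2.07 -0.51  0.83  2.98] margin [1.86 0.43 2.36 1.38 0.72 0.68 3.52] [ 2.51  1.33  0.07  0.36  4.53  0.39 -0.13]
   elbow [0.2  0.03 0.73] mid [ 0.33 -0.14  0.6 ] wrist [ 0.41 -0.28  0.45]
```

Emit:
arm_command(
  targets=[
    {"jaw": 0,"dx": 0,"dy": 0,"dz": 5,"wx": 0,"wy": 0,"wz": -0.12},
    {"jaw": 0,"dx": 0,"dy": 0,"dz": 5,"wx": 0,"wy": 0,"wz": -0.117},
    {"jaw": 0,"dx": 0,"dy": 0,"dz": 5,"wx": 0,"wy": 0,"wz": 0},
    {"jaw": 0,"dx": 0,"dy": 0,"dz": 5,"wx": 0,"wy": 0,"wz": 0},
    {"jaw": 0,"dx": 0,"dy": 0,"dz": 3,"wx": 0,"wy": 0,"wz": 0},
  ],
)

```text
time: 5.7
position: [0.4322, -0.2915, 0.2101]
tcp_rot: [0.705, 0.709, -0.0, -0.001]
wrist_force: [0.1, 0.1, -0.0]
finger_gap: 0.0002
gripper_force: 0.0
```

Run:
```python
from h import *
c=snap('top','t2.png');s=readout.observe();print(s['joint_positions'].round(2),s['position'],s['tcp_rot'].round(3))
a=snap('scene','s2.png')
i=np.hstack([c['frame'][150:320,200:400],a['frame'][150:320,230:430]])[:,:,::-1]
cv2.imwrite('pics/v2.png',cv2.resize(i,(800,340)))
```

```text
[-0.35  0.46  1.13  1.99 -0.49  1.01  1.03] [ 0.43088275 -0.29032754  0.20755158] [ 0.705  0.71  -0.001 -0.003]
```

View pics/v2.png

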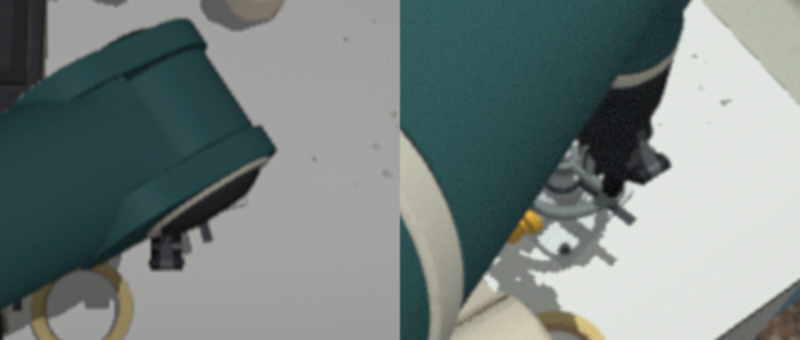

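Run:
```python
from h import *
for n in('t2','s2'):
    c=np.load(f'pics/{n}.png.npz')
    for z in(.207,.24,.28): print(n,z,np.round(proj(c,[.431,-.29,z]),0))
```

```text
t2 0.207 [281. 252.]
t2 0.24 [281. 249.]
t2 0.28 [281. 246.]
s2 0.207 [326. 234.]
s2 0.24 [328. 224.]
s2 0.28 [330. 212.]
```

Emit:
arm_command(
  targets=[
    {"jaw": 0,"dx": 0,"dy": 0.2,"dz": 4,"wx": 0,"wy": 0,"wz": 0},
    {"jaw": 0,"dx": 0,"dy": 0.2,"dz": 3.5,"wx": 0,"wy": 0,"wz": 0},
    {"jaw": 0,"dx": 0,"dy": 0,"dz": 0,"wx": 0,"wy": 0,"wz": 0},
  ],
)

```text
time: 6.18
position: [0.4365, -0.2917, 0.1365]
tcp_rot: [0.704, 0.71, -0.0, -0.001]
wrist_force: [-0.1, -0.6, -0.2]
finger_gap: -0.0
gripper_force: 0.0
```

Emit:
arm_command(
  targets=[
    {"jaw": 0,"dx": -0.4,"dy": 0,"dz": 0,"wx": 0,"wy": 0,"wz": 0},
    {"jaw": 0,"dx": -0.4,"dy": 0,"dz": 0,"wx": 0,"wy": 0,"wz": 0},
    {"jaw": 0,"dx": 0,"dy": 0,"dz": 0,"wx": 0,"wy": 0,"wz": 0},
  ],
)

```text
time: 6.55
position: [0.4371, -0.3007, 0.1375]
tcp_rot: [0.704, 0.71, 0.0, 0.001]
wrist_force: [-0.0, 0.4, -0.2]
finger_gap: 0.0001
gripper_force: 0.0
```

Emit:
arm_command(
  targets=[
    {"jaw": 0,"dx": -0.2,"dy": 0,"dz": 0,"wx": 0,"wy": 0,"wz": 0},
  ],
)

```text
time: 6.68
position: [0.4368, -0.3019, 0.1367]
tcp_rot: [0.704, 0.71, 0.0, 0.0]
wrist_force: [0.6, 0.1, -0.3]
finger_gap: -0.0001
gripper_force: 0.0
```

Emit:
arm_command(
  targets=[
    {"jaw": 0,"dx": -0.2,"dy": 0,"dz": 0,"wx": 0,"wy": 0,"wz": 0},
  ],
)

```text
time: 6.8
position: [0.4366, -0.3039, 0.1364]
tcp_rot: [0.704, 0.71, 0.0, 0.0]
wrist_force: [0.2, 0.6, 0.7]
finger_gap: -0.0002
gripper_force: 0.0
```

Emit:
arm_command(
  targets=[
    {"jaw": 0,"dx": -0.2,"dy": 0,"dz": 0,"wx": 0,"wy": 0,"wz": 0},
  ],
)

```text
time: 6.92
position: [0.4366, -0.3051, 0.1362]
tcp_rot: [0.704, 0.71, 0.001, -0.001]
wrist_force: [-0.4, 3.6, 3.6]
finger_gap: -0.0
gripper_force: 2.1
```

Emit:
arm_command(
  targets=[
    {"jaw": 0,"dx": -0.2,"dy": 0,"dz": 0,"wx": 0,"wy": 0,"wz": 0},
  ],
)

```text
time: 7.05
position: [0.4367, -0.3069, 0.1362]
tcp_rot: [0.704, 0.71, 0.001, -0.001]
wrist_force: [0.2, 4.5, 3.3]
finger_gap: 0.0002
gripper_force: 2.3
```

Run:
```python
import numpy as np
c=np.array([.492,-.3127]);th=np.radians(174+10*np.arange(37));P=c+.056*np.c_[np.cos(th),np.sin(th)]
for i in range(36):
    d=(P[i+1]-P[i])*100; print(184+10*i,'dx %.2f dy %.2f'%(d[1],d[0]),'| x %.4f y %.4f'%tuple(P[i+1]))
```

```text
184 dx -0.98 dy -0.02 | x 0.4361 y -0.3166
194 dx -0.96 dy 0.15 | x 0.4377 y -0.3262
204 dx -0.92 dy 0.32 | x 0.4408 y -0.3355
214 dx -0.85 dy 0.47 | x 0.4456 y -0.3440
224 dx -0.76 dy 0.61 | x 0.4517 y -0.3516
234 dx -0.64 dy 0.74 | x 0.4591 y -0.3580
244 dx -0.50 dy 0.84 | x 0.4675 y -0.3630
254 dx -0.35 dy 0.91 | x 0.4766 y -0.3665
264 dx -0.19 dy 0.96 | x 0.4861 y -0.3684
274 dx -0.02 dy 0.98 | x 0.4959 y -0.3686
284 dx 0.15 dy 0.96 | x 0.5055 y -0.3670
294 dx 0.32 dy 0.92 | x 0.5148 y -0.3639
304 dx 0.47 dy 0.85 | x 0.5233 y -0.3591
314 dx 0.61 dy 0.76 | x 0.5309 y -0.3530
324 dx 0.74 dy 0.64 | x 0.5373 y -0.3456
334 dx 0.84 dy 0.50 | x 0.5423 y -0.3372
344 dx 0.91 dy 0.35 | x 0.5458 y -0.3281
354 dx 0.96 dy 0.19 | x 0.5477 y -0.3186
364 dx 0.98 dy 0.02 | x 0.5479 y -0.3088
374 dx 0.96 dy -0.15 | x 0.5463 y -0.2992
384 dx 0.92 dy -0.32 | x 0.5432 y -0.2899
394 dx 0.85 dy -0.47 | x 0.5384 y -0.2814
404 dx 0.76 dy -0.61 | x 0.5323 y -0.2738
414 dx 0.64 dy -0.74 | x 0.5249 y -0.2674
424 dx 0.50 dy -0.84 | x 0.5165 y -0.2624
434 dx 0.35 dy -0.91 | x 0.5074 y -0.2589
444 dx 0.19 dy -0.96 | x 0.4979 y -0.2570
454 dx 0.02 dy -0.98 | x 0.4881 y -0.2568
464 dx -0.15 dy -0.96 | x 0.4785 y -0.2584
474 dx -0.32 dy -0.92 | x 0.4692 y -0.2615
484 dx -0.47 dy -0.85 | x 0.4607 y -0.2663
494 dx -0.61 dy -0.76 | x 0.4531 y -0.2724
504 dx -0.74 dy -0.64 | x 0.4467 y -0.2798
514 dx -0.84 dy -0.50 | x 0.4417 y -0.2882
524 dx -0.91 dy -0.35 | x 0.4382 y -0.2973
534 dx -0.96 dy -0.19 | x 0.4363 y -0.3068
```

Emit:
arm_command(
  targets=[
    {"jaw": 0,"dx": -0.98,"dy": 0,"dz": 0.2,"wx": 0,"wy": 0,"wz": 0},
    {"jaw": 0,"dx": -0.96,"dy": 0.15,"dz": 0.2,"wx": 0,"wy": 0,"wz": 0},
    {"jaw": 0,"dx": -0.92,"dy": 0.32,"dz": 0.2,"wx": 0,"wy": 0,"wz": 0},
    {"jaw": 0,"dx": -0.85,"dy": 0.47,"dz": 0,"wx": 0,"wy": 0,"wz": 0},
    {"jaw": 0,"dx": -0.76,"dy": 0.61,"dz": 0,"wx": 0,"wy": 0,"wz": 0},
  ],
)

```text
time: 7.68
position: [0.4511, -0.3517, 0.1297]
tcp_rot: [0.704, 0.71, -0.0, -0.002]
wrist_force: [-4.1, 3.8, 2.7]
finger_gap: -0.0002
gripper_force: 2.7
```

Tracks to a millimetre with about 5 N of push.

Emit:
arm_command(
  targets=[
    {"jaw": 0,"dx": -0.64,"dy": 0.76,"dz": 0,"wx": 0,"wy": 0,"wz": 0},
    {"jaw": 0,"dx": -0.5,"dy": 0.86,"dz": 0,"wx": 0,"wy": 0,"wz": 0},
    {"jaw": 0,"dx": -0.35,"dy": 0.91,"dz": 0,"wx": 0,"wy": 0,"wz": 0},
    {"jaw": 0,"dx": -0.19,"dy": 0.96,"dz": 0,"wx": 0,"wy": 0,"wz": 0},
    {"jaw": 0,"dx": -0.02,"dy": 0.98,"dz": 0,"wx": 0,"wy": 0,"wz": 0},
  ],
)

```text
time: 8.3
position: [0.4946, -0.3706, 0.1297]
tcp_rot: [0.705, 0.709, -0.002, -0.001]
wrist_force: [-5.5, -1.7, -0.5]
finger_gap: -0.0001
gripper_force: 2.7
```

Emit:
arm_command(
  targets=[
    {"jaw": 0,"dx": 0.15,"dy": 0.96,"dz": 0,"wx": 0,"wy": 0,"wz": 0},
    {"jaw": 0,"dx": 0.32,"dy": 0.92,"dz": 0,"wx": 0,"wy": 0,"wz": 0},
    {"jaw": 0,"dx": 0.47,"dy": 0.85,"dz": 0,"wx": 0,"wy": 0,"wz": 0},
    {"jaw": 0,"dx": 0.61,"dy": 0.76,"dz": 0,"wx": 0,"wy": 0,"wz": 0},
    {"jaw": 0,"dx": 0.74,"dy": 0.64,"dz": 0,"wx": 0,"wy": 0,"wz": 0},
  ],
)

```text
time: 8.93
position: [0.5365, -0.3491, 0.1301]
tcp_rot: [0.705, 0.709, -0.003, 0.001]
wrist_force: [-1.3, -5.8, -2.0]
finger_gap: 0.0001
gripper_force: 2.6
```

Run:
```python
from h import *
s=readout.observe();print(s['joint_positions'].round(2),s['position'])
```

```text
[-0.11  0.74  0.93  1.75 -0.68  1.01  1.08] [ 0.53647356 -0.34913818  0.13005074]
```

Emit:
arm_command(
  targets=[
    {"jaw": 0,"dx": 0.94,"dy": 0.5,"dz": 0,"wx": 0,"wy": 0,"wz": 0},
    {"jaw": 0,"dx": 1.0,"dy": 0.35,"dz": 0,"wx": 0,"wy": 0,"wz": 0},
    {"jaw": 0,"dx": 1.0,"dy": 0.19,"dz": 0,"wx": 0,"wy": 0,"wz": 0},
    {"jaw": 0,"dx": 0.98,"dy": 0.02,"dz": 0,"wx": 0,"wy": 0,"wz": 0},
    {"jaw": 0,"dx": 0.96,"dy": -0.15,"dz": 0,"wx": 0,"wy": 0,"wz": 0},
  ],
)

```text
time: 9.55
position: [0.5465, -0.3005, 0.1304]
tcp_rot: [0.705, 0.709, -0.002, 0.003]
wrist_force: [0.4, -6.4, -2.2]
finger_gap: -0.0002
gripper_force: 3.1
```

Emit:
arm_command(
  targets=[
    {"jaw": 0,"dx": 0.92,"dy": -0.32,"dz": 0,"wx": 0,"wy": 0,"wz": 0},
    {"jaw": 0,"dx": 0.85,"dy": -0.47,"dz": 0,"wx": 0,"wy": 0,"wz": 0},
    {"jaw": 0,"dx": 0.76,"dy": -0.61,"dz": 0,"wx": 0,"wy": 0,"wz": 0},
  ],
)

```text
time: 9.93
position: [0.5335, -0.2755, 0.1308]
tcp_rot: [0.705, 0.71, -0.002, 0.004]
wrist_force: [2.4, -7.1, -3.1]
finger_gap: -0.0
gripper_force: 3.6
```

Run:
```python
from h import *
c=snap('top','t3.png');a=snap('scene','s3.png');s=readout.observe();print(s['joint_positions'].round(2),s['position'],s['wrist_force'])
cv2.imwrite('pics/v3.png',cv2.resize(np.hstack([c['frame'],a['frame']])[:,:,::-1],(800,300)))
```

```text
[-0.26  0.68  0.95  1.86 -0.67  0.96  1.  ] [ 0.53317782 -0.27380254  0.13067842] [ 2.44881357 -2.92491514  0.12082484]
```

View pics/v3.png

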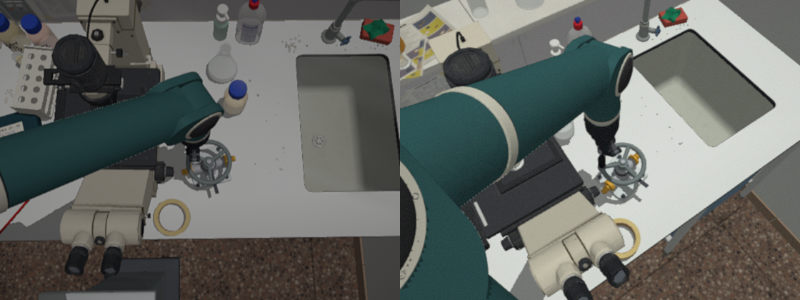

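The handle is ahead of the fingers (scene about (605,160)), and the arm clears microscope, bottle and tape. Carrying on.

Emit:
arm_command(
  targets=[
    {"jaw": 0,"dx": 0.64,"dy": -0.76,"dz": 0,"wx": 0,"wy": 0,"wz": 0},
    {"jaw": 0,"dx": 0.5,"dy": -0.86,"dz": 0,"wx": 0,"wy": 0,"wz": 0},
    {"jaw": 0,"dx": 0.35,"dy": -0.93,"dz": 0,"wx": 0,"wy": 0,"wz": 0},
    {"jaw": 0,"dx": 0.19,"dy": -0.96,"dz": 0,"wx": 0,"wy": 0,"wz": 0},
    {"jaw": 0,"dx": 0.02,"dy": -0.98,"dz": 0,"wx": 0,"wy": 0,"wz": 0},
  ],
)

```text
time: 10.65
position: [0.4903, -0.2553, 0.1309]
tcp_rot: [0.704, 0.71, 0.001, 0.002]
wrist_force: [5.3, -0.6, -0.9]
finger_gap: -0.0001
gripper_force: 2.7
```

Emit:
arm_command(
  targets=[
    {"jaw": 0,"dx": -0.15,"dy": -0.96,"dz": 0,"wx": 0,"wy": 0,"wz": 0},
    {"jaw": 0,"dx": -0.32,"dy": -0.92,"dz": 0,"wx": 0,"wy": 0,"wz": 0},
    {"jaw": 0,"dx": -0.47,"dy": -0.85,"dz": 0,"wx": 0,"wy": 0,"wz": 0},
  ],
)

```text
time: 11.02
position: [0.4618, -0.2632, 0.1304]
tcp_rot: [0.704, 0.71, 0.002, -0.001]
wrist_force: [1.2, 4.9, 1.2]
finger_gap: 0.0001
gripper_force: 2.5
```

Emit:
arm_command(
  targets=[
    {"jaw": 0,"dx": -0.7,"dy": -0.76,"dz": 0,"wx": 0,"wy": 0,"wz": 0},
    {"jaw": 0,"dx": -0.8,"dy": -0.66,"dz": 0,"wx": 0,"wy": 0,"wz": 0},
    {"jaw": 0,"dx": -0.84,"dy": -0.5,"dz": 0,"wx": 0,"wy": 0,"wz": 0},
    {"jaw": 0,"dx": -0.6,"dy": -0.35,"dz": 0,"wx": 0,"wy": 0,"wz": 0},
    {"jaw": 0,"dx": -0.2,"dy": -0.1,"dz": 0,"wx": 0,"wy": 0,"wz": 0},
  ],
)

```text
time: 11.65
position: [0.437, -0.296, 0.1301]
tcp_rot: [0.704, 0.71, 0.0, -0.001]
wrist_force: [0.6, 3.5, 2.1]
finger_gap: 0.0001
gripper_force: 2.1
```

Emit:
arm_command(
  targets=[
    {"jaw": 0,"dx": -0.3,"dy": 0,"dz": 0,"wx": 0,"wy": 0,"wz": 0},
    {"jaw": 0,"dx": -0.3,"dy": 0,"dz": 0,"wx": 0,"wy": 0,"wz": 0},
    {"jaw": 0,"dx": 0,"dy": 0,"dz": 0,"wx": 0,"wy": 0,"wz": 0},
  ],
)

```text
time: 12.02
position: [0.4371, -0.3027, 0.1302]
tcp_rot: [0.704, 0.71, -0.0, 0.0]
wrist_force: [-0.3, 4.4, -0.6]
finger_gap: 0.0001
gripper_force: 1.5
```

Emit:
arm_command(
  targets=[
    {"jaw": 0,"dx": -0.15,"dy": 0,"dz": 0,"wx": 0,"wy": 0,"wz": 0},
    {"jaw": 0,"dx": 0,"dy": 0,"dz": 0,"wx": 0,"wy": 0,"wz": 0},
  ],
)

```text
time: 12.28
position: [0.4372, -0.3039, 0.1302]
tcp_rot: [0.704, 0.71, -0.0, -0.0]
wrist_force: [0.8, 3.7, -1.0]
finger_gap: -0.0001
gripper_force: 1.8
```

Emit:
arm_command(
  targets=[
    {"jaw": 0,"dx": 0.8,"dy": 0,"dz": 0,"wx": 0,"wy": 0,"wz": 0},
    {"jaw": 0,"dx": 0.7,"dy": 0,"dz": 0,"wx": 0,"wy": 0,"wz": 0},
    {"jaw": 0,"dx": 0,"dy": 0,"dz": -3,"wx": 0,"wy": 0,"wz": 0},
    {"jaw": 0,"dx": 0,"dy": 0,"dz": -5,"wx": 0,"wy": 0,"wz": 0},
    {"jaw": 0,"dx": 0,"dy": 0,"dz": -6,"wx": 0,"wy": 0,"wz": 0},
  ],
)

```text
time: 12.9
position: [0.4368, -0.2887, 0.2713]
tcp_rot: [0.704, 0.71, -0.001, -0.0]
wrist_force: [1.3, 1.3, 0.8]
finger_gap: 0.0002
gripper_force: 0.0
```

Emit:
arm_command(
  targets=[
    {"jaw": 0,"dx": 0,"dy": 0,"dz": -6,"wx": 0,"wy": 0,"wz": 0},
    {"jaw": 0,"dx": 0,"dy": 0,"dz": -6,"wx": 0,"wy": 0,"wz": 0},
    {"jaw": 0,"dx": 0,"dy": 0,"dz": -6,"wx": 0,"wy": 0,"wz": 0},
    {"jaw": 0,"dx": 0,"dy": 0,"dz": -6,"wx": 0,"wy": 0,"wz": 0},
    {"jaw": 0,"dx": 0,"dy": 0,"dz": -5,"wx": 0,"wy": 0,"wz": 0},
  ],
)

```text
time: 13.52
position: [0.4369, -0.2892, 0.5627]
tcp_rot: [0.704, 0.71, 0.001, 0.001]
wrist_force: [-0.3, -0.7, 0.9]
finger_gap: 0.0
gripper_force: 0.0
```

Emit:
arm_command(
  targets=[
    {"jaw": 0,"dx": 5,"dy": 0,"dz": 0,"wx": 0,"wy": 0,"wz": 0},
    {"jaw": 0,"dx": 6,"dy": 0,"dz": 0,"wx": 0,"wy": 0,"wz": 0},
    {"jaw": 0,"dx": 6,"dy": 0,"dz": 0,"wx": 0,"wy": 0,"wz": 0},
    {"jaw": 0,"dx": 5,"dy": 0,"dz": 0,"wx": 0,"wy": 0,"wz": 0},
    {"jaw": 0,"dx": 0,"dy": 0,"dz": 0,"wx": 0,"wy": 0,"wz": 0},
  ],
)

```text
time: 14.15
position: [0.4332, -0.1004, 0.5644]
tcp_rot: [0.702, 0.712, -0.0, -0.004]
wrist_force: [0.3, -1.4, 0.3]
finger_gap: -0.0002
gripper_force: 0.0
```

Run:
```python
from h import *
c=snap('top','t4.png');a=snap('scene','s4.png');s=readout.observe();print(s['joint_positions'].round(2),s['position'])
i=[cv2.resize(f,(400,400),interpolation=cv2.INTER_CUBIC) for f in (c['frame'][180:290,240:350,::-1],a['frame'][190:300,260:370,::-1])]
j=cv2.resize(np.hstack([c['frame'],a['frame']])[:,:,::-1],(533,200))
cv2.imwrite('pics/v4.png',np.vstack([np.hstack(i),cv2.copyMakeBorder(j,0,0,0,267,cv2.BORDER_CONSTANT)]))
```

```text
[-0.95 -0.19  0.95  1.55  0.15  1.71  0.01] [ 0.43294519 -0.10512314  0.56458401]
```

View pics/v4.png

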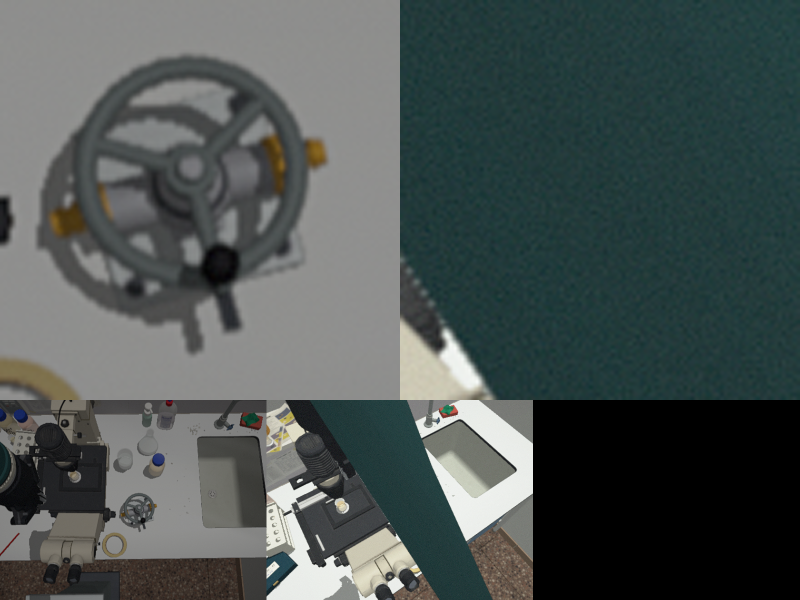

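The handle stands over the pointer as before (crop (221,265)); bottle, beaker and tape look unmoved. A numeric before/after check:

Run:
```python
from h import *
for n in('top0','t4'):
    f=cv2.imread(f'pics/{n}.png')
    g=f.max(2)[235:265,285:318].astype(float); w=np.clip(45-g,0,None); y,x=np.mgrid[235:265,285:318]
    print(n,(w*x).sum()/w.sum(),(w*y).sum()/w.sum())
    for lab,(a,b,c,d) in dict(bottle=(105,165,305,355),tape=(275,332,210,272),beaker=(95,150,243,285)).items():
        if n=='top0': continue
        g0=cv2.imread('pics/top0.png')[a:b,c:d].astype(np.float32).mean(2); print(lab,cv2.phaseCorrelate(g0,f[a:b,c:d].astype(np.float32).mean(2)))
```

```text
top0 299.59785714285715 251.9507142857143
t4 299.15736766809727 252.28969957081546
bottle ((-0.04134035930950475, 0.043990363752953954), 0.9909727166493734)
tape ((-0.0026849683996275076, -0.0066742603922662624), 0.9980482347309589)
beaker ((0.5117950338787693, -0.0007630215929737005), 1.0030429359718604)
```

Run:
```python
from h import *
a,b=[cv2.cvtColor(cv2.imread(f'pics/{n}.png'),cv2.COLOR_BGR2GRAY).astype(np.float32) for n in('top0','t4')]
t=a[100:148,246:282]; r=cv2.matchTemplate(b[96:152,242:286],t,cv2.TM_CCOEFF_NORMED); print(r[2:7,2:7].round(3))
d=abs(a-b)[100:148,246:282]; print(d.mean(),d.max())
```

```text
[[0.795 0.864 0.907 0.897 0.845]
 [0.841 0.922 0.97  0.947 0.876]
 [0.877 0.959 0.998 0.959 0.873]
 [0.886 0.949 0.969 0.921 0.837]
 [0.857 0.898 0.902 0.856 0.784]]
0.6319444 3.0
```

The beaker is unmoved, and the handle is within about 1° of the pointer. I'm handing in.

```bash
python3 -c "
from bench import order
print(order.job_done())"
```

```text
the job is handed in; nothing more can be done
None
```

The feed valve is open by one full anticlockwise turn: the handle stopped within about 1° of the pointer, the fingers are clear, the bottle, beaker and tape are unmoved, and the job is handed in (about 14 s used).

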